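Eject the power pack from the bedside dock and catch it

ROBOT

A 7-joint arm with a two-finger parallel gripper is mounted at the origin on the work surface. World frame = base frame: x ahead of the robot, y to its left, z up, the work surface at z = 0. Lengths are in m, angles in rad, forces in N, time in s.
With the tool pointing down it reaches from about 0.35 to 0.9 m from the base axis. Payload 8.1 kg.
Tool frame: the origin (TCP) lies at the very end of the fingers, on their centre line; the grasp point (between the pads) lies 19 mm behind it; x points along the fingers, y is the direction in which the jaws open and shut, and the axes are right-handed (so a half turn about x gives the same grasp; the last joint's range is limited). The gripper opens to 92 mm and grips with 3 to 60 N. Pads are 19 mm wide; open, the fingers measure 130 mm over their backs; the gripper's body (75 mm by 190 mm) begins 47 mm behind the grasp point.
Start: joints at [1.073, 0.434, 0.025, 1.573, -0.012, 1.134, -0.075], TCP at [0.24, -0.577, 0.194] pointing down, gripper open.
Joint ranges: [-2.62, 2.62], [-0.44, 2.09], [-1.27, 1.32], [0.08, 2.57], [-1.32, 4.46], [0.12, 2], [-2.74, 2.74]. Speed limits (rad/s): [2.22, 2.22, 3.01, 3.01, 3.14, 3.14, 3.14].

INTERFACE

Orientations are given as a unit quaternion [w, x, y, z].
In Python, from bench import * gives the robot as it stands. The module is installed in compiled form; this text tells all that it offers.
- The arm moves only by the tool apply_moves, never from a script. Its argument "plan" is a list of rows, each an object with "claw": the gripper command: -1 is fully open, 1 is shut, values between are in proportion; "linear": the shift along the tool's x, y, z in m, a list of three; "roll": the turn about the tool's x in degrees. A call has 1 to 10 rows; each row is the pose to reach, as a shift and turn from the pose measured when the call began, along the tool's axes at that moment; what a row does not reach only later rows make up. A row lasts 1/10 s, in which the tool goes at most 50 mm and 8.59 degrees, less where a joint would pass 70% of its speed; a pose out of reach is approached as far as the arm can. A call with a gripper value outside its range is refused whole. The fingers move at their own pace and stop on an object; "squeeze" is the grip in N (left out, the last holds). Time passes only in rows, so rows that repeat a pose let the fingers close. It gives the time, the measured TCP pose, the force and the opening at its end, in the units of the state.
- observe(): the state, without advancing time (a new reading comes with each control period).
- capture(name): name is "scene" or "top" or "wrist"; returns the picture (400x640x3 uint8, blue, green, red); there is no depth.
- get_calibration(name): a dict with "fovy" (degrees; the focal length in pixels is half the picture's height over the tangent of half this angle, whatever the lens; pixels are square), "cx", "cy" (the principal point, pixels), "R" (3x3) and "t" (3): a world point X has camera coordinates R X + t. Camera axes: x right, y down, z forward; pixel columns grow to the right and rows downward; lengths in m; the calibration is good to about 2 mm. The wrist camera is an equidistant fisheye: a pixel r from the principal point sees the ray r / f radians off the axis. A picture is of the moment at which its call begins: read the wrist's pose just before it. get_calibration takes no time and is no camera call; for the wrist camera it gives the pose at the moment of the call.
- sign_off(): hands the job in, once; it reports no verdict.
The state is a dict: "time": time; "qpos": joint angles; "joint_vel": joint speeds; "joint_torque": joint torques, N m; "tcp_pos": TCP position; "tcp_rot": TCP orientation; "contact_force": force on the tool from outside, world axes, zero at the start; "ft_torque": the same for the moment, N m; "opening": finger opening in m.
Only numpy, scipy, OpenCV 4.12 (cv2) and the standard library are available. Lean on these libraries where they do the work, as an engineer would, in place of code of your own. Each camera call takes 0.05 s, during which the arm holds its last target.

TASK

Press the eject key of the bedside charging dock with one finger and, while that finger still holds the key down, catch the power pack with the other finger as it shoots down the sloping chute, before it reaches the chute's open end. Finish like that: key held down, pack at rest on the chute against your finger. Only touch the pack, never pinch or lift it, and leave everything else on the bedside table where it is.

Things in the scene. Friction and masses are not known exactly. Their poses are not given: they have to be found in the camera images.
- eject_key (a joint): round black eject key (28 mm across) on the flat grey deck beside the chute, moves straight down: 0 = up, 0.009 m = at its hard stop. Its spring takes about 2 N to start and 6 N at the stop. It carries a steel catch that stands 6 mm out of the chute floor in front of the pack; at about 0.006 m the catch is below the floor and the pack is released, and a spring pusher shoots it down the chute (it is gone in a fraction of a second). The key springs back when let go
- key_top (a point): centre of the top face of the eject key, moves with it; 40 mm above the table when up, 31 mm at the stop. The deck around it is 26 mm above the table. The key lies 64 mm to the side of the chute's centre line; the point of the chute floor straight across from it is 45 mm (horizontally) downhill of the catch and 21 mm above the table
- chute: the straight, slippery dark-steel chute of the dock, sloping 16 degrees (0.28 rad). Origin on the floor's centre line at the catch, 34 mm above the table; x points downhill along the floor, y across it to the key's side, z square to the floor. Inside width 48 mm between side walls 8 mm high; open above from x = -0.050 on; its open end (lip) is at x = 0.095. The key stands at y = 0.064
- lip (a point): middle of the floor edge at the open lower end of the chute, 95 mm downhill of the catch
- pack_center (a point): centre of the power pack, a loose white rounded block 60 mm long (along the chute), 42 mm wide, 24 mm high, about 120 g, lying on the chute. It starts behind the catch with its front face at chute x = 0, so its centre is at chute x = -0.030, z = 0.012; axes parallel to the chute's at the start
- dock: the whole charging dock, fixed, about 190 mm long, 120 mm wide, hood about 90 mm high at the uphill end; origin on the table below the catch, x level in the downhill direction, y towards the key's side, z up
- balm_tin: bystander: flat round metal tin, 38 mm across, 18 mm high, beside the dock on the side away from the key; origin under its centre
- cream_jar: bystander: small amber jar with white cap, 44 mm across, 45 mm high, beside the dock on the side away from the key; origin under its centre
- remote: bystander: black remote control 130 x 38 x 16 mm, lying beside the dock on the key's side; origin under its centre
- tumbler: bystander: glass tumbler upside down on a square coaster, 76 mm across, 110 mm high; origin under its centre
- water_bottle: bystander: glass water bottle 72 mm across, 250 mm high; origin under its centre
- phone: bystander: phone 148 x 74 x 9 mm lying flat; origin under its centre
- book: bystander: book 200 x 130 x 27 mm lying flat; origin under its centre
Things that resemble listed ones, but are neither listed nor needed, are in the scene too. What is shaped like the part that bears pack_center but black is not meant.

How it is judged:
On the way, in this order (a step that is already met when the one before it is completed fails the run):
1. the eject key is pressed (value of joint eject_key above 0.003 m).
2. with the key still down, the popped pack is stopped by a finger on the chute (value of joint eject_key above 0.004 m and x of pack_center in the frame of chute between -0.015 and 0.065 m and contact force between the fingers and pack above 0.03 N and linear speed of pack below 0.03 m/s), for 0.2 s.
At the end, for the whole second after the job is handed in: The key is held at least 4 mm down; the pack lies on the chute, at least 15 mm out of its starting place and with its front not past the lip, at rest (under 20 mm/s) and in contact with a finger (over 0.03 N) (value of joint eject_key above 0.004 m and x of pack_center in the frame of chute between -0.015 and 0.065 m and z of pack_center in the frame of chute between 0.005 and 0.022 m and contact force between the fingers and pack above 0.03 N and linear speed of pack below 0.02 m/s); the arm keeps its last pose, push and grip.
It fails at once if the pack runs past the open end of the chute (x of pack_center in the frame of chute above 0.068 m).
It fails at once if the pack is lifted off the chute (z of pack_center in the frame of chute above 0.028 m).
It fails at once if a bystander is moved by more than 25 mm (distance of any of balm_tin, cream_jar, remote, tumbler, water_bottle, phone, book from where it was at the start of the episode above 0.025 m).
It also fails if it takes over 29 s, if anything falls off the work surface, if the arm or the gripper's body presses on something with over 40 N, if the wrist force passes 120 N, or if a joint passes its speed limit or range.

## Working session

There is one attempt and no reset: what is moved stays moved. The work goes in short steps, Python scripts to look and compute and a tool call to move; the robot and the scene stay as the last step left them, time stands still between calls to the robot, and variables do not carry over. Pictures are saved under pics/ and viewed, and the job is handed in when it is done.

Besides the shell and the picture viewer there is one more tool, called after "Request:" as name(argument=value, ...) on one line, values as JSON. apply_moves: Moves the arm, as the interface text tells. Its arguments: {"type":"object","properties":{"plan":{"type":"array","items":{"type":"object","properties":{"claw":{"type":"number"},"linear":{"type":"array","items":{"type":"number"}},"roll":{"type":"number"}}}},"squeeze":{"type":"number"}},"required":["plan"]}

```bash
mkdir -p pics; python3 - <<'E'
from bench import *
import cv2
s=observe();print(s)
for n in ["scene","top","wrist"]:
    c=get_calibration(n);print(n,c)
    cv2.imwrite(f"pics/{n}0.png",capture(n))
E
```

```text
{'time': 0.0, 'qpos': array([ 1.07338876,  0.43521386,  0.0249579 ,  1.57411028, -0.01159683,
        1.13398203, -0.07513033]), 'joint_vel': array([-0.00047475,  0.00021373,  0.00030935,  0.00080176,  0.00052784,
       -0.0024973 ,  0.00034616]), 'joint_torque': array([ 7.94304669e-04, -6.67868686e+01,  9.85440016e-01, -3.14469516e+01,
       -6.05059834e-02,  4.26537835e-02,  1.74817496e-04]), 'tcp_pos': array([ 0.24012601, -0.57641756,  0.1927454 ]), 'tcp_rot': array([-0.13811909, -0.69322331, -0.13918321,  0.69353629]), 'contact_force': array([-0.03990394, -0.63988781, -0.42745973]), 'ft_torque': array([ 0.01278579, -0.02525992, -0.00109873]), 'opening': 0.09193234275895955}
scene {'fovy': 44.59445979397971, 'cx': 321.9376739226676, 'cy': 203.60931296941044, 'R': array([[-0.177454  ,  0.98389786,  0.02133249],
       [ 0.51982828,  0.11211702, -0.84688153],
       [-0.83563666, -0.13919328, -0.53135355]]), 't': array([ 0.06330689, -0.19252907,  1.73696857])}
top {'fovy': 52.53154363695397, 'cx': 316.3566205083049, 'cy': 204.09579735305576, 'R': array([[ 0.02899592, -0.99951359, -0.01148168],
       [-0.99002809, -0.02713283, -0.13823236],
       [ 0.13785359,  0.01537536, -0.99033327]]), 't': array([0.00743424, 0.4909132 , 1.19449098])}
wrist {'fovy': 65.70646984690485, 'cx': 317.8311140176864, 'cy': 201.4867593991483, 'R': array([[ 0.38495143, -0.92293471, -0.00197881],
       [-0.89356259, -0.37323537,  0.24948197],
       [-0.23099413, -0.09427025, -0.96837742]]), 't': array([-0.6242138 , -0.03233728,  0.38971867])}
```

View pics/scene0.png

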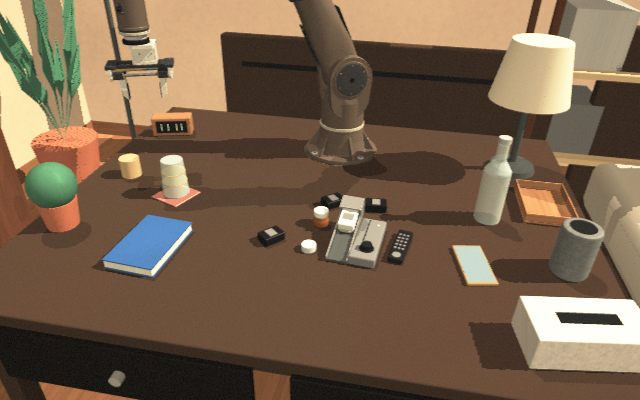

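View pics/top0.png

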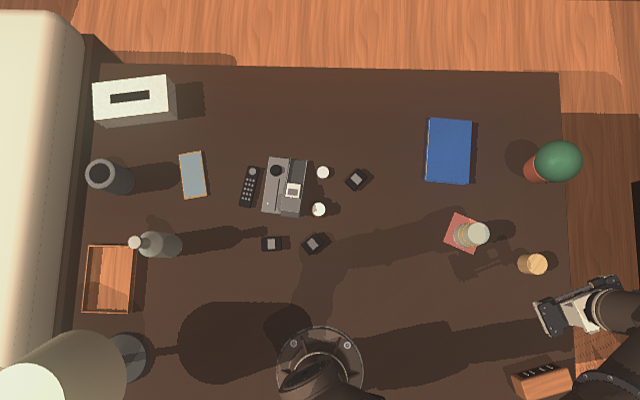

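View pics/wrist0.png

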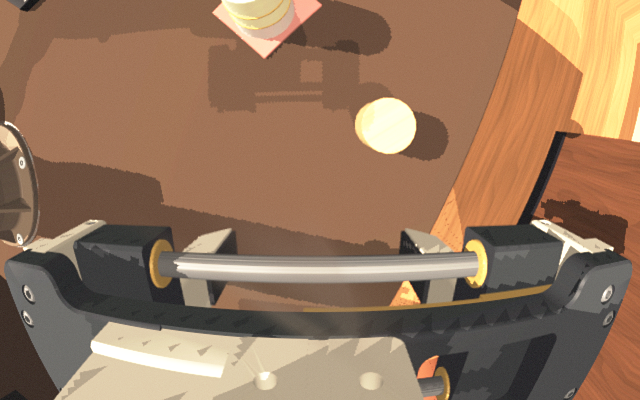

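```bash
python3 - <<'E'
import cv2
a=cv2.imread("pics/top0.png")[145:265,225:385];b=cv2.imread("pics/scene0.png")[180:280,290:420]
cv2.imwrite("pics/topz.png",cv2.resize(a,None,fx=5,fy=5,interpolation=cv2.INTER_CUBIC))
cv2.imwrite("pics/scenez.png",cv2.resize(b,None,fx=6,fy=6,interpolation=cv2.INTER_CUBIC))
E
```

```text
(no output)
```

View pics/topz.png

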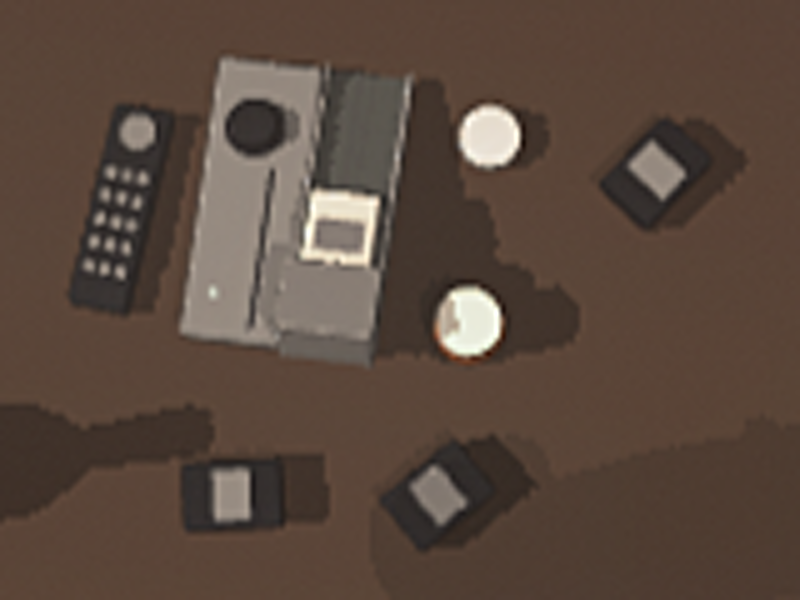

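View pics/scenez.png

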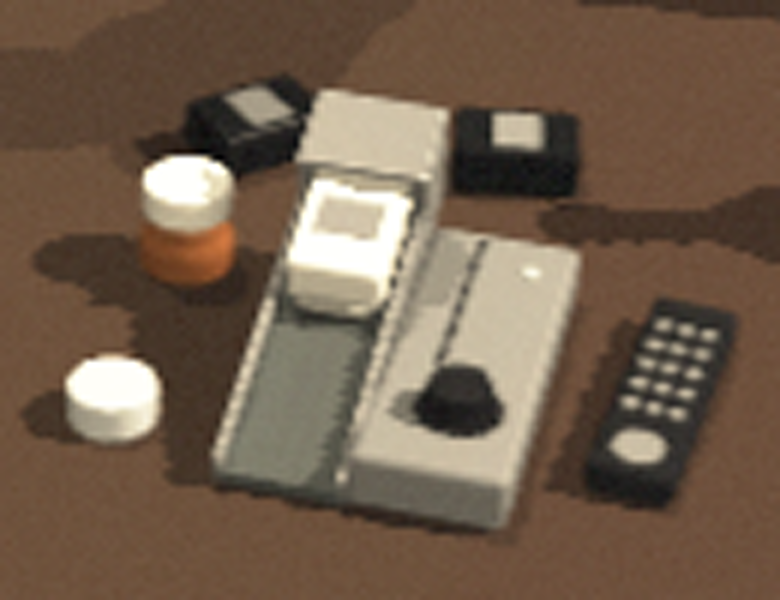

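```bash
cat > h.py <<'E'
from bench import *
import numpy as np, cv2
from scipy.spatial.transform import Rotation as Rn
def ray(c,u,v,wrist=False):
    f=200/np.tan(np.radians(c["fovy"]/2)); d=np.array([(u-c["cx"])/f,(v-c["cy"])/f,1.])
    if wrist:
        p=d[:2];r=np.linalg.norm(p);d=np.array([*(p/r*np.sin(r)),np.cos(r)])
    R=np.array(c["R"]);return -R.T@c["t"],R.T@d
def onz(c,u,v,z,w=False):
    o,d=ray(c,u,v,w);return o+d*(z-o[2])/d[2]
def tri(rs):
    A=0;b=0
    for o,d in rs:
        d=d/np.linalg.norm(d);P=np.eye(3)-np.outer(d,d);A=A+P;b=b+P@o
    return np.linalg.solve(A,b)
E
python3 - <<'E'
from h import *
ct=get_calibration("top");cs=get_calibration("scene")
T=lambda x,y:(225+(x+.5)/5-.5,145+(y+.5)/5-.5)
S=lambda x,y:(290+(x+.5)/6-.5,180+(y+.5)/6-.5)
k=T(254,127);ks=S(460,383)
print("key top",onz(ct,*k,.040),"scene",onz(cs,*ks,.040),tri([ray(ct,*k),ray(cs,*ks)]))
for a,b,z,n in [((220,57),(180,333),.026,"outer")]:
    A=onz(ct,*T(*a),z);B=onz(ct,*T(*b),z);print(n,A,B,np.degrees(np.arctan2(*(A-B)[1::-1])),np.linalg.norm(A-B))
A=onz(ct,*T(411,75),.016);B=onz(ct,*T(385,262),.042);print("right wall",A,B,np.degrees(np.arctan2(*(A-B)[1::-1])))
A=onz(cs,*S(505,525),0.0);print(A)
A=onz(cs,*S(500,505),.026);B=onz(cs,*S(580,250),.026);print("scene outer",A,B,np.degrees(np.arctan2(*(A-B)[1::-1])))
s=observe();q=s["tcp_rot"];M=Rn.from_quat([q[1],q[2],q[3],q[0]]).as_matrix();print(M)
print("tool y yaw",np.degrees(np.arctan2(M[1,1],M[0,1])))
E
```

```text
key top [0.59144013 0.14937811 0.04      ] scene [0.59118816 0.15227375 0.04      ] [0.59133313 0.15084287 0.03984499]
outer [0.63842124 0.17413869 0.026     ] [0.46511978 0.1907306  0.026     ] -5.4688375659453685 0.17409389783084964
right wall [0.63257588 0.05548894 0.016     ] [0.50982514 0.06634147 0.042     ] -5.052448577400294
[0.62919893 0.17724964 0.        ]
scene outer [0.64925659 0.17502754 0.026     ] [0.46204013 0.1940017  0.026     ] -5.787097710411105
[[-5.62086998e-04  3.84513876e-01 -9.23119041e-01]
 [ 1.06230937e-03 -9.23118436e-01 -3.84514271e-01]
 [-9.99999278e-01 -1.19676847e-03  1.10400179e-04]]
tool y yaw -67.38641852884503
```

Request:
apply_moves(plan=[{"claw": 0.02,"linear": [0,-0.03,-0.035],"roll": 3},{"claw": 0.02,"linear": [0,-0.06,-0.07],"roll": 8},{"claw": 0.02,"linear": [0,-0.09,-0.105],"roll": 14},{"claw": 0.02,"linear": [0,-0.12,-0.14],"roll": 20},{"claw": 0.02,"linear": [0,-0.15,-0.175],"roll": 25},{"claw": 0.02,"linear": [0,-0.18,-0.21],"roll": 28},{"claw": 0.02,"linear": [0,-0.21,-0.245],"roll": 28},{"claw": 0.02,"linear": [0,-0.24,-0.28],"roll": 28},{"claw": 0.02,"linear": [0,-0.26,-0.3],"roll": 28},{"claw": 0.02,"linear": [0,-0.27,-0.31],"roll": 28}])

```text
time: 1.15
tcp_pos: [0.4236, -0.2048, 0.1932]
tcp_rot: [0.032, -0.706, 0.031, 0.707]
contact_force: [-0.4, -1.0, 0.2]
opening: 0.0451
```

```bash
cat > d.py <<'E'
from h import *
import sys
def delta(tx,ty,tz,yaw=84.6):
    s=observe();q=s["tcp_rot"];M=Rn.from_quat([q[1],q[2],q[3],q[0]]).as_matrix()
    print("t",s["time"],"p",s["tcp_pos"],"op",s["opening"],"F",s["contact_force"])
    y=np.degrees(np.arctan2(M[1,1],M[0,1]));r=((y-yaw)+90)%180-90
    print("linear",np.round(M.T@(np.array([tx,ty,tz])-s["tcp_pos"]),4),"roll",round(r,2),"tilt",M[:,0])
if __name__=="__main__": delta(*map(float,sys.argv[1:]))
E
python3 d.py 0.588 0.119 0.17
```

```text
t 1.15 p [ 0.42356131 -0.20481988  0.1931845 ] op 0.04507899582022325 F [-0.40772076 -1.03716311  0.15222031]
linear [ 0.0237 -0.3372 -0.1348] roll 0.26 tilt [-3.94223563e-04  1.92106201e-03 -9.99998077e-01]
```

Request:
apply_moves(plan=[{"claw": 0.02,"linear": [0.002,-0.042,-0.017],"roll": 0.3},{"claw": 0.02,"linear": [0.005,-0.084,-0.034],"roll": 0.3},{"claw": 0.02,"linear": [0.008,-0.126,-0.05],"roll": 0.3},{"claw": 0.02,"linear": [0.011,-0.168,-0.067],"roll": 0.3},{"claw": 0.02,"linear": [0.014,-0.21,-0.084],"roll": 0.3},{"claw": 0.02,"linear": [0.017,-0.252,-0.101],"roll": 0.3},{"claw": 0.02,"linear": [0.02,-0.292,-0.117],"roll": 0.3},{"claw": 0.02,"linear": [0.023,-0.322,-0.129],"roll": 0.3},{"claw": 0.02,"linear": [0.024,-0.337,-0.135],"roll": 0.3},{"claw": 0.02,"linear": [0.024,-0.337,-0.135],"roll": 0.3}])

```text
time: 2.15
tcp_pos: [0.5882, 0.1211, 0.1691]
tcp_rot: [0.033, -0.706, 0.031, 0.707]
contact_force: [-0.3, -1.5, 0.5]
opening: 0.0448
```

```bash
python3 d.py 0.588 0.119 0.1; python3 - <<'E'
from h import *
c=get_calibration("wrist");np.save("cw1.npy",c,allow_pickle=True);cv2.imwrite("pics/wrist1.png",capture("wrist"))
E
```

```text
t 2.15 p [0.58822895 0.1211386  0.16910282] op 0.044759980228033736 F [-0.27575584 -1.45728847  0.50572579]
linear [ 0.0691  0.0023 -0.0001] roll 0.15 tilt [-0.00128944  0.00273375 -0.99999543]
```

View pics/wrist1.png

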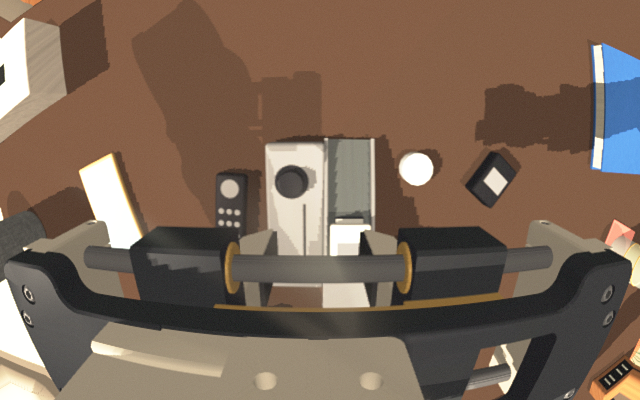

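```bash
python3 - <<'E'
from h import *
c=np.load("cw1.npy",allow_pickle=True).item()
im=cv2.imread("pics/wrist1.png")
cv2.imwrite("pics/w1z.png",cv2.resize(im[130:250,200:360],None,fx=5,fy=5,interpolation=cv2.INTER_CUBIC))
g=cv2.cvtColor(im,cv2.COLOR_BGR2GRAY)
m=np.zeros_like(g);m[155:205,269:318]=(g[155:205,269:318]<70)*255
cs,_=cv2.findContours(m,0,2);k=max(cs,key=cv2.contourArea);print(cv2.contourArea(k),cv2.minEnclosingCircle(k),cv2.fitEllipse(k))
E
```

```text
198.0 ((291.25408935546875, 181.17759704589844), 15.81591510772705) ((290.7525634765625, 182.6765899658203), (28.43516731262207, 31.770732879638672), 42.06571960449219)
```

View pics/w1z.png

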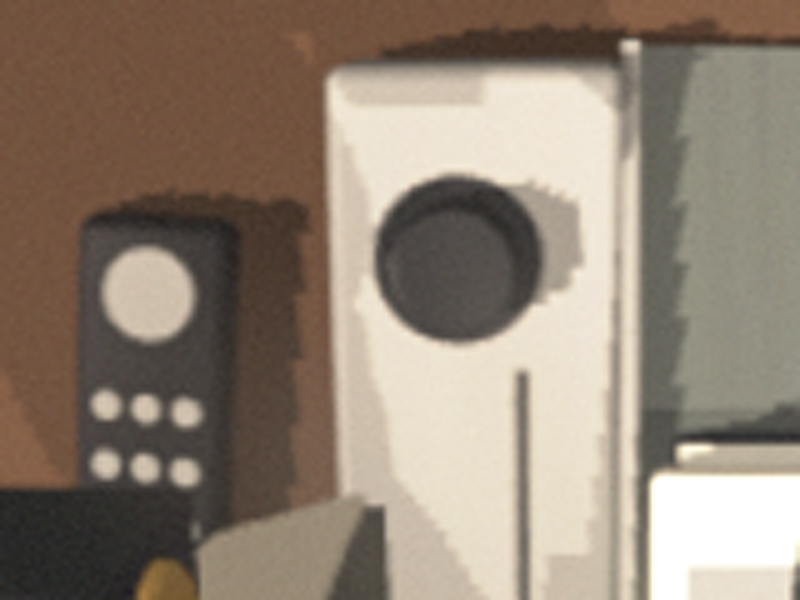

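```bash
python3 - <<'E'
from h import *
c=np.load("cw1.npy",allow_pickle=True).item()
W=lambda x,y:(200+(x+.5)/5-.5,130+(y+.5)/5-.5)
print("key",onz(c,*W(456,268),.040,True),"edge L/R",onz(c,*W(384,268),.040,True),onz(c,*W(527,268),.040,True))
A=onz(c,*W(328,75),.026,True);B=onz(c,*W(345,490),.026,True);print("outer",A,B,np.degrees(np.arctan2(*(A-B)[1::-1])))
A=onz(c,*W(519,372),.026,True);B=onz(c,*W(522,598),.026,True);print("slot",A,B,np.degrees(np.arctan2(*(A-B)[1::-1])))
A=onz(c,*W(617,70),.026,True);print("deck corner",A)
# right side wall
A=onz(c,373,140,.016,True);B=onz(c,374,215,.03,True);print("rwall",A,B)
ct=get_calibration("top");T=lambda x,y:(225+(x+.5)/5-.5,145+(y+.5)/5-.5)
print("tri",tri([ray(c,*W(456,268),True),ray(ct,*T(254,127))]))
E
python3 d.py .588 .119 .06
```

```text
key [0.59424839 0.14933376 0.04      ] edge L/R [0.59570735 0.16463912 0.04      ] [0.59284922 0.13436357 0.04      ]
outer [0.63696154 0.17423981 0.026     ] [0.54230127 0.1824948  0.026     ] -4.9839586843718795
slot [0.56673723 0.13942817 0.026     ] [0.51207449 0.14450515 0.026     ] -5.306306296038709
deck corner [0.63174481 0.11167867 0.026     ]
rwall [0.63069895 0.05550204 0.016     ] [0.54781701 0.0613501  0.03      ]
tri [0.59296287 0.15014582 0.03317889]
t 2.2 p [0.58791823 0.11875773 0.16926161] op 0.04484970868726443 F [-0.68974284 -1.26625618  0.04899064]
linear [ 1.093e-01 -1.000e-04 -2.000e-04] roll 0.02 tilt [-0.00140722  0.00139343 -0.99999804]
```

Request:
apply_moves(plan=[{"claw": 0.02,"linear": [0.02,0.0005,-0.0015],"roll": 0},{"claw": 0.02,"linear": [0.05,0.0005,-0.0015],"roll": 0},{"claw": 0.02,"linear": [0.08,0.0005,-0.0015],"roll": 0},{"claw": 0.02,"linear": [0.1,0.0005,-0.0015],"roll": 0},{"claw": 0.02,"linear": [0.112,0.0005,-0.0015],"roll": 0},{"claw": 0.02,"linear": [0.117,0.0005,-0.0015],"roll": 0},{"claw": 0.02,"linear": [0.117,0.0005,-0.0015],"roll": 0}])

```text
time: 2.9
tcp_pos: [0.5892, 0.1174, 0.0524]
tcp_rot: [0.034, -0.706, 0.033, 0.707]
contact_force: [-0.3, 0.4, -0.0]
opening: 0.045
```

```bash
python3 d.py .5896 .118 .032; python3 - <<'E'
from h import *
w=capture("wrist");s=capture("scene")
cv2.imwrite("pics/w2.png",cv2.resize(w[120:320,190:430],None,fx=3,fy=3,interpolation=cv2.INTER_CUBIC))
cv2.imwrite("pics/s2.png",cv2.resize(s[170:280,290:430],None,fx=5,fy=5,interpolation=cv2.INTER_CUBIC))
E
```

```text
t 2.9 p [0.58918183 0.11737041 0.05241221] op 0.04499219573688412 F [-0.25727738  0.41126277 -0.04091605]
linear [ 0.0204 -0.0006 -0.0004] roll -0.04 tilt [-1.52547301e-03  9.89292203e-04 -9.99998347e-01]
```

View pics/w2.png

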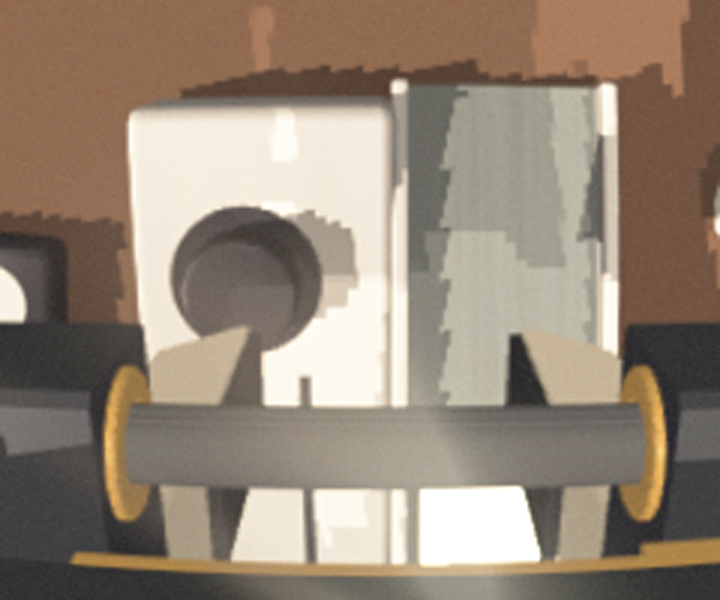

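View pics/s2.png

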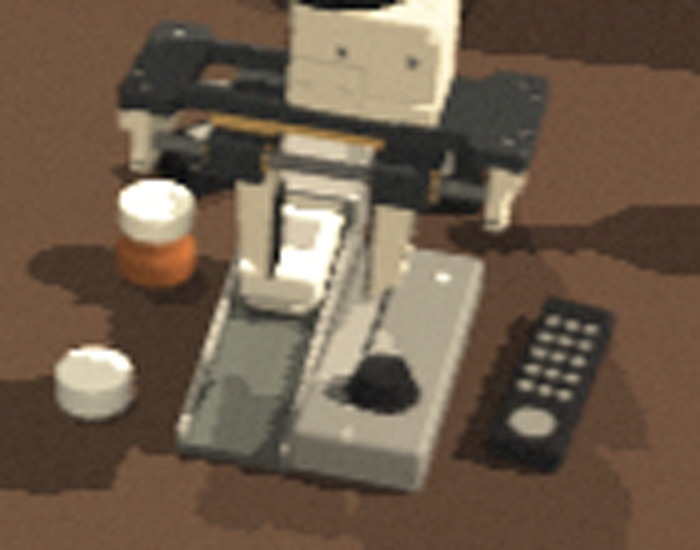

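```bash
python3 - <<'E'
from h import *
s=observe();p=s["tcp_pos"];q=s["tcp_rot"];M=Rn.from_quat([q[1],q[2],q[3],q[0]]).as_matrix()
cs=get_calibration("scene");cw=get_calibration("wrist")
def pr(c,X,w=False):
    f=200/np.tan(np.radians(c["fovy"]/2));x=c["R"]@X+c["t"]
    if w:
        r=np.hypot(x[0],x[1]);th=np.arctan2(r,x[2]);return np.array([c["cx"]+f*th*x[0]/r,c["cy"]+f*th*x[1]/r])
    return np.array([c["cx"]+f*x[0]/x[2],c["cy"]+f*x[1]/x[2]])
for n,X in [("tcp",p),("f+",p+.032*M[:,1]),("f-",p-.032*M[:,1]),("key",np.array([.5925,.150,.04])),("f+ 3cm up",p+.032*M[:,1]+[0,0,.03]),("f- 3cm up",p-.032*M[:,1]+[0,0,.03])]:
    print(n,((pr(cs,X)-[290,170])*5).round(),((pr(cw,X,True)-[190,120])*3).round())
E
```

```text
tcp [314. 335.] [382. 320.]
f+ [251. 324.] [527. 319.]
f- [378. 347.] [236. 319.]
key [376. 368.] [245. 302.]
f+ 3cm up [254. 274.] [550. 371.]
f- 3cm up [383. 296.] [212. 371.]
```

```bash
python3 - <<'E'
from h import *
s=capture("scene")
cv2.imwrite("pics/s3.png",cv2.resize(s[195:255,325:400],None,fx=10,fy=10,interpolation=cv2.INTER_LANCZOS4))
E
```

```text
(no output)
```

View pics/s3.png

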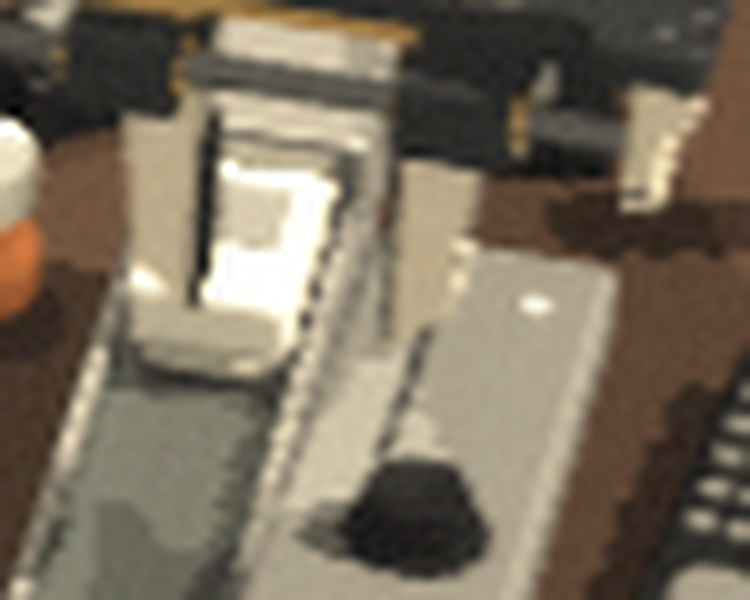

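```bash
python3 - <<'E'
from h import *
cs=get_calibration("scene");cw=get_calibration("wrist")
w=capture("wrist")
cv2.imwrite("pics/w3.png",cv2.resize(w[190:300,225:415],None,fx=4,fy=4,interpolation=cv2.INTER_LANCZOS4))
cv2.imwrite("pics/t3.png",cv2.resize(capture("top")[145:225,235:355],None,fx=6,fy=6,interpolation=cv2.INTER_LANCZOS4))
a=ray(cw,190+248/3,120+328/3,True)
for u,v in [(390,340),(430,325)]:
    b=ray(cs,325+u/10,195+v/10)
    print(tri([a,b]))
for z in (.03,.05,.07,.09): print(z,onz(cw,190+248/3,120+328/3,z,True),onz(cs,364,229,z))
E
```

```text
[0.60227457 0.14280734 0.08904586]
[0.60188841 0.14716222 0.09243437]
0.03 [0.58275366 0.15231119 0.03      ] [0.51636554 0.13946931 0.03      ]
0.05 [0.5895643  0.14848776 0.05      ] [0.545092   0.14116044 0.05      ]
0.07 [0.59637493 0.14466432 0.07      ] [0.57381845 0.14285158 0.07      ]
0.09 [0.60318557 0.14084089 0.09      ] [0.60254491 0.14454271 0.09      ]
```

View pics/w3.png

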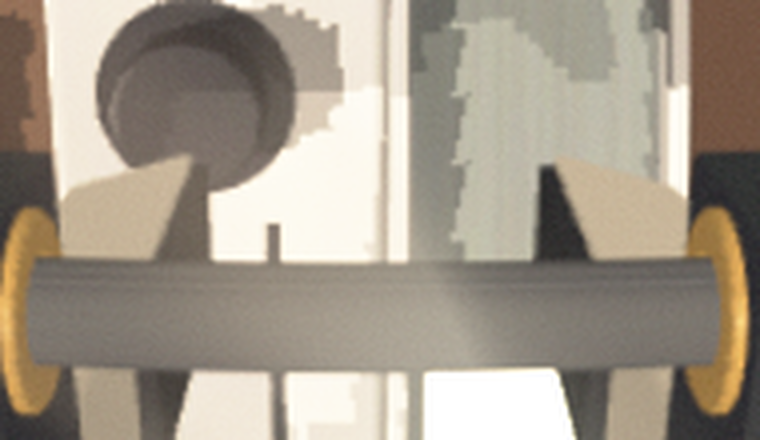

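View pics/t3.png

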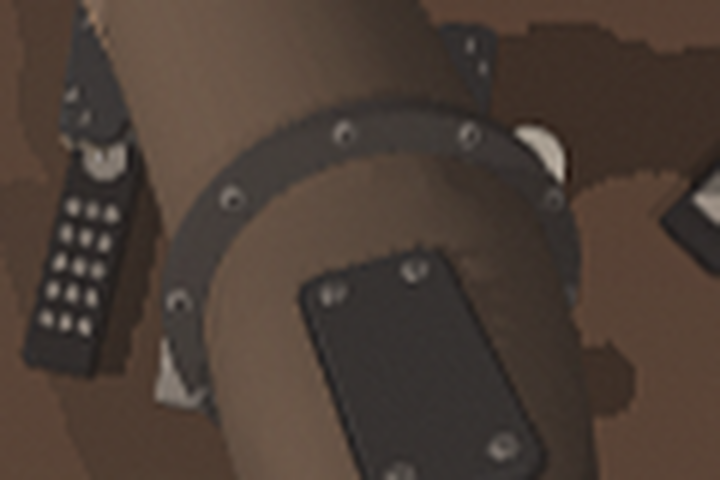

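Request:
apply_moves(plan=[{"claw": 0.02,"linear": [0.004,-0.0006,-0.0004],"roll": 0},{"claw": 0.02,"linear": [0.008,-0.0006,-0.0004],"roll": 0},{"claw": 0.02,"linear": [0.01,-0.0006,-0.0004],"roll": 0},{"claw": 0.02,"linear": [0.0125,-0.0006,-0.0004],"roll": 0},{"claw": 0.02,"linear": [0.0145,-0.0006,-0.0004],"roll": 0},{"claw": 0.02,"linear": [0.0145,-0.0006,-0.0004],"roll": 0}])

```text
time: 3.75
tcp_pos: [0.5901, 0.119, 0.0383]
tcp_rot: [0.034, -0.706, 0.033, 0.707]
contact_force: [0.2, -0.9, -0.4]
opening: 0.0448
```

```bash
python3 d.py .5896 .118 .032; python3 - <<'E'
from h import *
s=capture("scene")
cv2.imwrite("pics/s4.png",cv2.resize(s[195:255,325:400],None,fx=10,fy=10,interpolation=cv2.INTER_LANCZOS4))
E
```

```text
t 3.75 p [0.59006936 0.11900219 0.03833129] op 0.04483878007892328 F [ 0.18827888 -0.93663032 -0.41055381]
linear [0.0063 0.0011 0.0004] roll 0.02 tilt [-4.21124221e-04  1.65839534e-03 -9.99998536e-01]
```

View pics/s4.png

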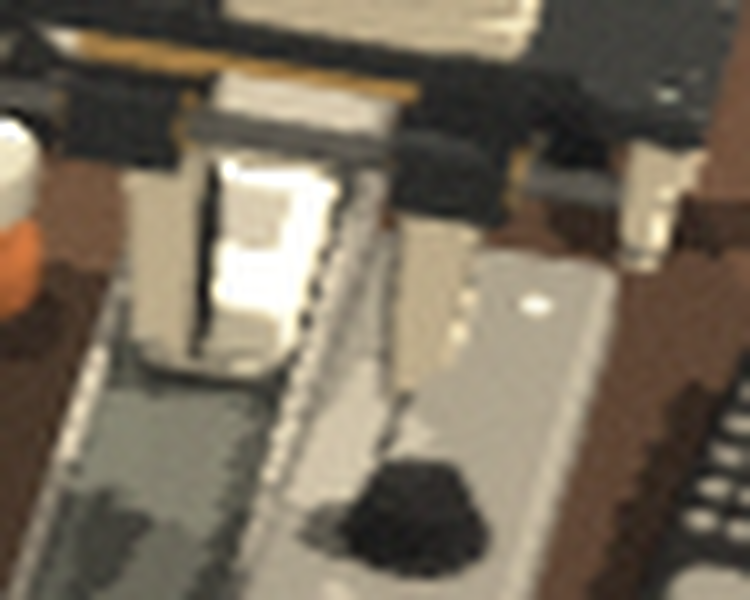

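```bash
python3 - <<'E'
from h import *
cs=get_calibration("scene");ct=get_calibration("top");cw=get_calibration("wrist")
for z in (.06,.08,.09,.1,.12): print(z,"bracket",onz(cs,389,221.5,z)[:2],"tip",onz(cs,325+40.5,195+39.5,z)[:2])
T=lambda x,y:(225+(x+.5)/5-.5,145+(y+.5)/5-.5)
print("jar",onz(ct,*T(472,320),.045),"tin",onz(ct,*T(490,135),.018),"remote far",onz(ct,*T(145,108),.016),"near",onz(ct,*T(100,308),.016))
# wrist cam pose in tool
s=observe();q=s["tcp_rot"];M=Rn.from_quat([q[1],q[2],q[3],q[0]]).as_matrix()
C=-np.array(cw["R"]).T@cw["t"];print("cam",C,"in tool",M.T@(C-s["tcp_pos"]))
E
```

```text
0.06 bracket [0.51280206 0.20133201] tip [0.58214485 0.14810672]
0.08 bracket [0.54286424 0.20132459] tip [0.61022167 0.14962318]
0.09 bracket [0.55789533 0.20132087] tip [0.62426009 0.15038142]
0.1 bracket [0.57292642 0.20131716] tip [0.6382985  0.15113965]
0.12 bracket [0.6029886  0.20130973] tip [0.66637533 0.15265611]
jar [0.47557737 0.01278444 0.045     ] tin [0.59515288 0.00509524 0.018     ] remote far [0.60711364 0.2209586  0.016     ] near [0.4804334  0.24237025 0.016     ]
cam [0.65621123 0.11197167 0.22992533] in tool [-0.19142365  0.0005115  -0.06634337]
```

Request:
apply_moves(plan=[{"claw": 0.02,"linear": [0.003,0.0005,0.0004],"roll": 0},{"claw": 0.02,"linear": [0.006,0.0005,0.0004],"roll": 0},{"claw": 0.02,"linear": [0.006,0.0005,0.0004],"roll": 0}])

```text
time: 4.1
tcp_pos: [0.5893, 0.1184, 0.032]
tcp_rot: [0.034, -0.706, 0.033, 0.707]
contact_force: [0.3, 0.1, 0.2]
opening: 0.0449
```

```bash
python3 d.py .5896 .118 .032; python3 - <<'E'
from h import *
s=capture("scene");w=capture("wrist")
cv2.imwrite("pics/s5.png",cv2.resize(s[195:255,325:400],None,fx=10,fy=10,interpolation=cv2.INTER_LANCZOS4))
cv2.imwrite("pics/w5.png",cv2.resize(w[120:320,190:430],None,fx=3,fy=3,interpolation=cv2.INTER_CUBIC))
E
```

```text
t 4.1 p [0.58931914 0.11842365 0.03202294] op 0.044893255838470904 F [0.26476007 0.06691021 0.21678714]
linear [ 0.      0.0004 -0.0003] roll 0.02 tilt [-0.00100487  0.00144971 -0.99999844]
```

View pics/s5.png

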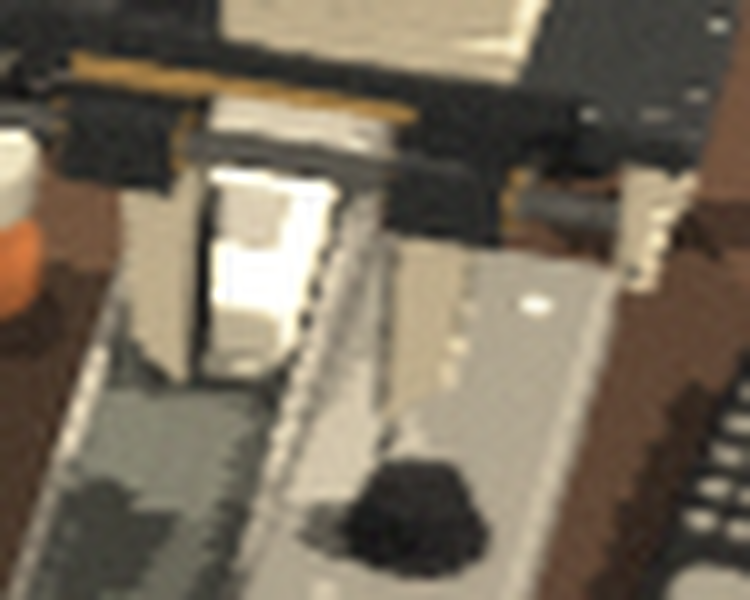

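View pics/w5.png

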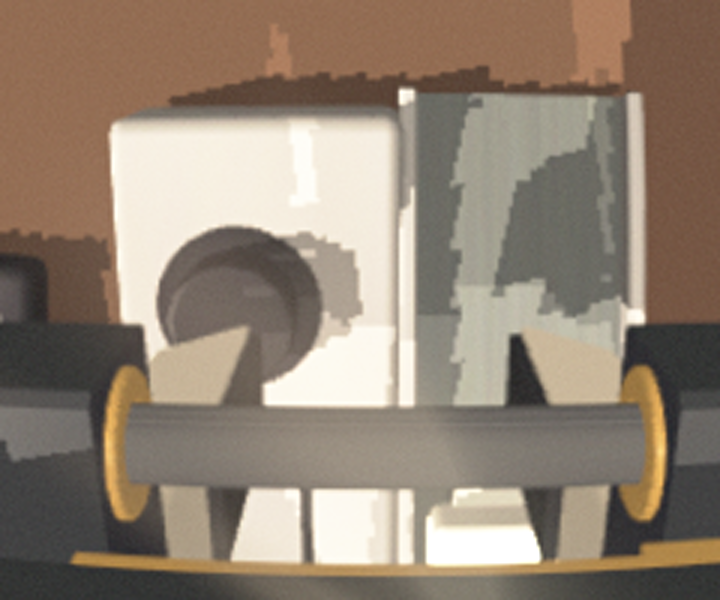

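Request:
apply_moves(plan=[{"claw": -0.2,"linear": [0.0,0.0003,-0.0003],"roll": 0},{"claw": -0.2,"linear": [0.003,0.0003,-0.0003],"roll": 0},{"claw": -0.2,"linear": [0.006,0.0003,-0.0003],"roll": 0},{"claw": -0.2,"linear": [0.01,0.0003,-0.0003],"roll": 0},{"claw": -0.2,"linear": [0.01,0.0003,-0.0003],"roll": 0}])

```text
time: 4.7
tcp_pos: [0.5894, 0.1181, 0.0217]
tcp_rot: [0.034, -0.706, 0.033, 0.707]
contact_force: [0.5, -0.0, -0.1]
opening: 0.055
```

```bash
python3 d.py .5896 .118 .032; python3 - <<'E'
from h import *
s=capture("scene");w=capture("wrist")
cv2.imwrite("pics/s6.png",cv2.resize(s[195:255,325:400],None,fx=10,fy=10,interpolation=cv2.INTER_LANCZOS4))
cv2.imwrite("pics/w6.png",cv2.resize(w[120:320,190:430],None,fx=3,fy=3,interpolation=cv2.INTER_CUBIC))
E
```

```text
t 4.7 p [0.58941499 0.11807803 0.02167699] op 0.05502435539869949 F [ 0.48202801 -0.00775447 -0.07711099]
linear [-0.0103  0.     -0.0002] roll 0.02 tilt [-0.00149592  0.00133646 -0.99999799]
```

View pics/s6.png

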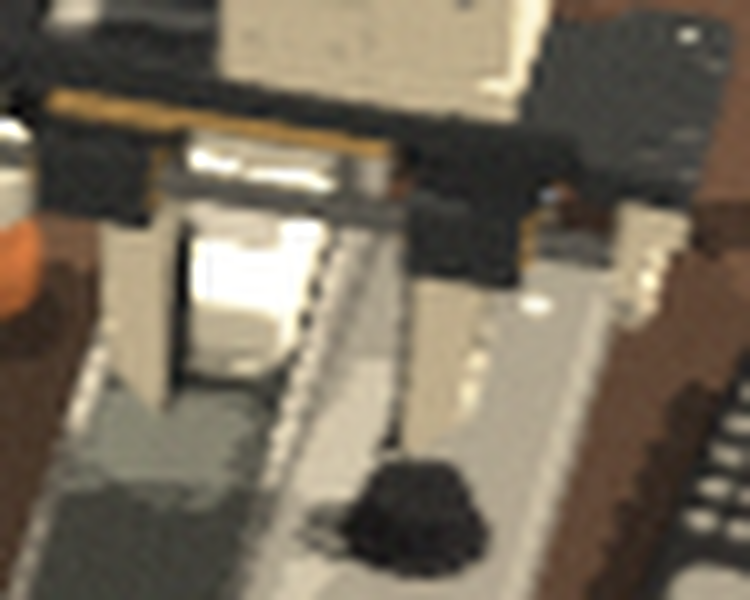

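View pics/w6.png

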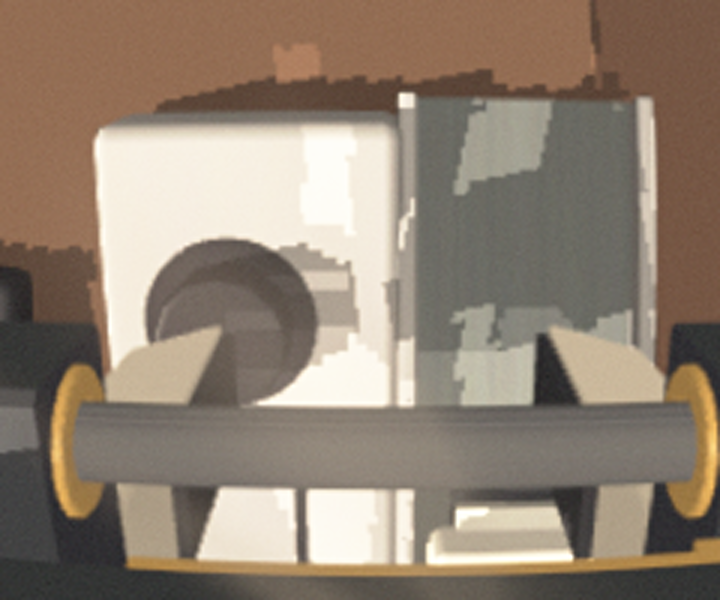

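```bash
python3 - <<'E'
from h import *
cs=get_calibration("scene");cw=get_calibration("wrist")
wa=lambda x,y:(190+(x+.5)/3-.5,120+(y+.5)/3-.5)
sa=lambda x,y:(325+(x+.5)/10-.5,195+(y+.5)/10-.5)
def gap(r1,r2):
    n=np.cross(r1[1],r2[1]);return abs((r1[0]-r2[0])@n)/np.linalg.norm(n)
for n,w,s in [("key finger",(220,327),(405,447)),("chute finger",(550,329),(165,412))]:
    a=ray(cw,*wa(*w),True);b=ray(cs,*sa(*s));print(n,tri([a,b]),gap(a,b))
    for z in (.02,.04,.05,.06): print(z,(a[0]+a[1]*(z-a[0][2])/a[1][2])[:2],(b[0]+b[1]*(z-b[0][2])/b[1][2])[:2])
# key in wrist now
print("key by wrist",onz(cw,*wa(222,318),.04,True))
a=ray(cw,*wa(222,318),True);b=ray(cs,290+461/6-.5,180+383/6-.5);print(tri([a,b]),gap(a,b))
# catch / lip corners seen by both views
a=ray(cw,*wa(405,97),True);b=ray(cs,290+341/6-.5,180+480/6-.5);print("wall end",tri([a,b]),gap(a,b))
E
```

```text
key finger [0.60362942 0.14742556 0.06026196] 0.003701422692007748
0.02 [0.59074505 0.15464088] [0.54701391 0.14608666]
0.04 [0.5974796  0.15015167] [0.57452144 0.14757569]
0.05 [0.60084688 0.14790706] [0.5882752  0.14832021]
0.06 [0.60421415 0.14566245] [0.60202897 0.14906473]
chute finger [0.59812261 0.08858322 0.0589997 ] 0.0024394232400063607
0.02 [0.58345883 0.08132989] [0.5446041  0.08361578]
0.04 [0.59094635 0.08441668] [0.57217688 0.08679655]
0.05 [0.59469011 0.08596008] [0.58596328 0.08838693]
0.06 [0.59843386 0.08750347] [0.59974967 0.08997731]
key by wrist [0.59933613 0.14946397 0.04      ]
[0.60038537 0.15060436 0.04589661] 0.004952854817091763
wall end [0.63731974 0.10960167 0.01885639] 0.001058537398933903
```

Request:
apply_moves(plan=[{"claw": -0.2,"linear": [0.003,0.0,-0.003],"roll": 0},{"claw": -0.2,"linear": [0.006,0.0,-0.003],"roll": 0},{"claw": -0.2,"linear": [0.009,0.0,-0.003],"roll": 0},{"claw": -0.2,"linear": [0.011,0.0,-0.003],"roll": 0},{"claw": -0.2,"linear": [0.011,0.0,-0.003],"roll": 0}])

```text
time: 5.3
tcp_pos: [0.5924, 0.1179, 0.0107]
tcp_rot: [0.034, -0.706, 0.033, 0.707]
contact_force: [-0.1, -0.1, 0.2]
opening: 0.0551
```

```bash
python3 d.py .592 .118 .0; python3 - <<'E'
from h import *
s=capture("scene");w=capture("wrist")
cv2.imwrite("pics/s7.png",cv2.resize(s[195:255,325:400],None,fx=10,fy=10,interpolation=cv2.INTER_LANCZOS4))
cv2.imwrite("pics/w7.png",cv2.resize(w[120:320,190:430],None,fx=3,fy=3,interpolation=cv2.INTER_CUBIC))
E
```

```text
t 5.3 p [0.59239224 0.11790891 0.01074759] op 0.05511726408461637 F [-0.12731581 -0.0901109   0.17274918]
linear [ 0.0107 -0.      0.0004] roll 0.03 tilt [-0.00156011  0.0014092  -0.99999779]
```

View pics/s7.png

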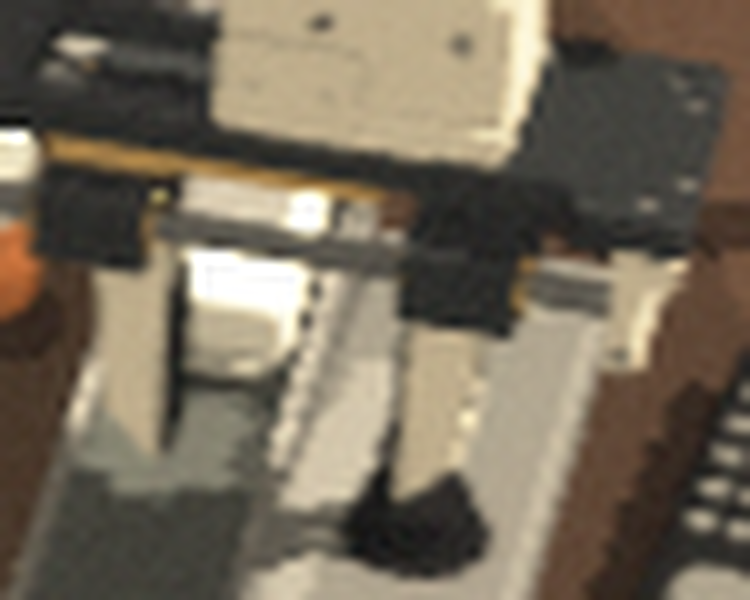

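View pics/w7.png

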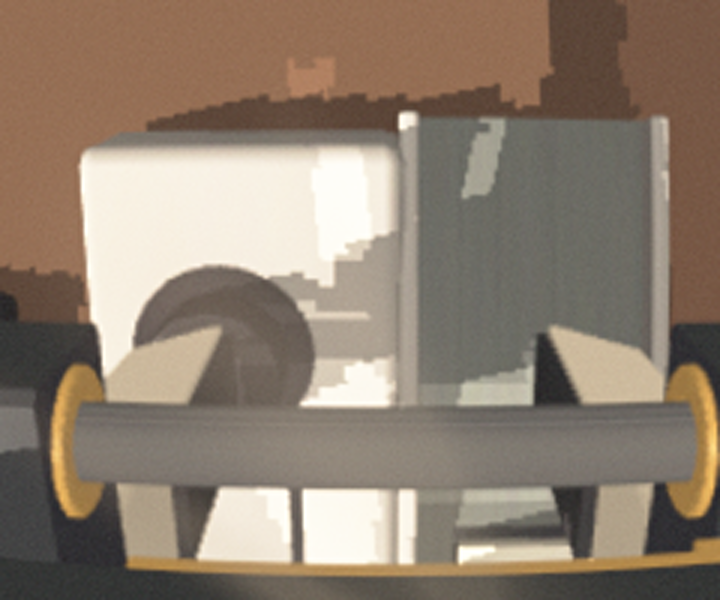

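Request:
apply_moves(plan=[{"claw": -0.2,"linear": [0.003,0.0,0.0004],"roll": 0},{"claw": -0.2,"linear": [0.005,0.0,0.0004],"roll": 0},{"claw": -0.2,"linear": [0.005,0.0,0.0004],"roll": 0}])

```text
time: 5.7
tcp_pos: [0.5923, 0.1181, 0.006]
tcp_rot: [0.034, -0.706, 0.033, 0.707]
contact_force: [1.0, 0.3, 0.7]
opening: 0.055
```

Request:
apply_moves(plan=[{"claw": -0.2,"linear": [0.002,0.0,0.0],"roll": 0},{"claw": -0.2,"linear": [0.003,0.0,0.0],"roll": 0},{"claw": -0.2,"linear": [0.003,0.0,0.0],"roll": 0}])

```text
time: 6.0
tcp_pos: [0.5924, 0.1181, 0.003]
tcp_rot: [0.034, -0.706, 0.033, 0.707]
contact_force: [0.1, 1.0, 2.6]
opening: 0.0553
```

```bash
python3 d.py .592 .118 .0; python3 - <<'E'
from h import *
s=capture("scene");w=capture("wrist")
cv2.imwrite("pics/s8.png",cv2.resize(s[195:255,325:400],None,fx=10,fy=10,interpolation=cv2.INTER_LANCZOS4))
E
```

```text
t 6.0 p [0.59240238 0.1181254  0.00298155] op 0.055324827958148706 F [0.07447673 1.02289897 2.57813369]
linear [0.003  0.0002 0.0004] roll 0.03 tilt [-7.45024632e-04  1.67539754e-03 -9.99998319e-01]
```

View pics/s8.png

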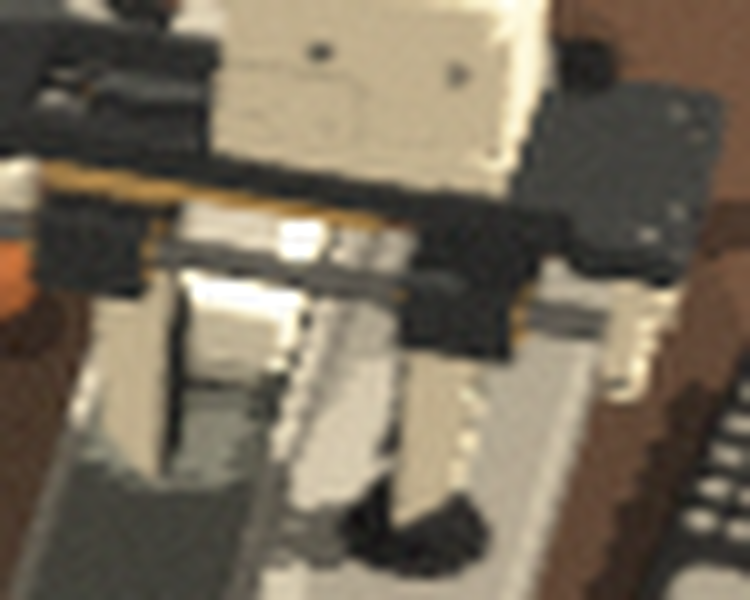

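Request:
apply_moves(plan=[{"claw": -0.2,"linear": [0.003,0.0,0.0004],"roll": 0},{"claw": -0.2,"linear": [0.0055,0.0,0.0004],"roll": 0},{"claw": -0.2,"linear": [0.0075,0.0,0.0004],"roll": 0},{"claw": -0.2,"linear": [0.0075,0.0,0.0004],"roll": 0},{"claw": -0.2,"linear": [0.0075,0.0,0.0004],"roll": 0}])

```text
time: 6.6
tcp_pos: [0.5928, 0.1183, -0.0028]
tcp_rot: [-0.034, 0.707, -0.032, -0.706]
contact_force: [-3.9, -0.9, 21.9]
opening: 0.0549
```

```bash
python3 d.py .592 .118 .0; python3 - <<'E'
from h import *
s=capture("scene");w=capture("wrist");print(observe()["contact_force"])
cv2.imwrite("pics/s9.png",cv2.resize(s[195:255,325:400],None,fx=10,fy=10,interpolation=cv2.INTER_LANCZOS4))
cv2.imwrite("pics/w9.png",cv2.resize(w[120:320,190:430],None,fx=3,fy=3,interpolation=cv2.INTER_CUBIC))
E
```

```text
t 6.6 p [ 0.59276784  0.11834277 -0.00277391] op 0.05489072025590517 F [-3.9181473  -0.89866158 21.87697951]
linear [-0.0028  0.0004  0.0007] roll 0.02 tilt [ 0.00113083  0.00194173 -0.99999748]
[-4.28208053 -1.60312656 21.27433591]
```

View pics/s9.png

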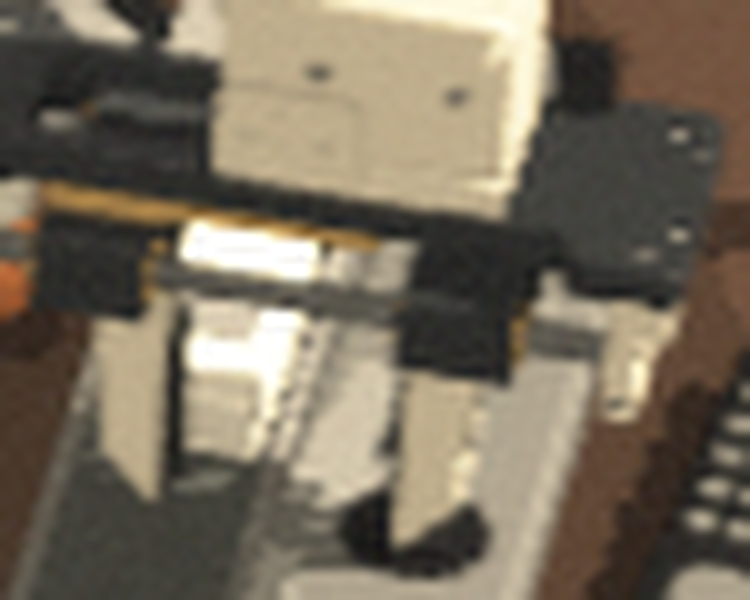

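View pics/w9.png

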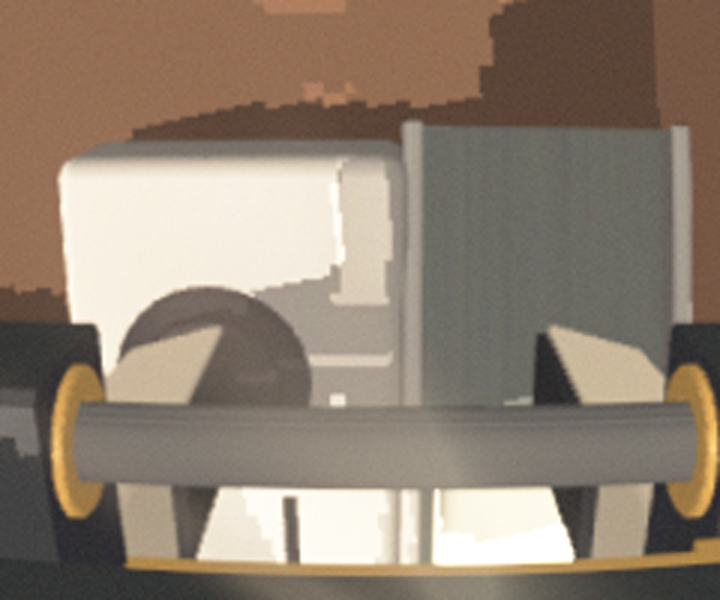

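```bash
python3 - <<'E'
from h import *
cs=get_calibration("scene")
key=np.array([.5935,.150]);yaw=np.radians(-5.3)
ex=np.array([np.cos(yaw),np.sin(yaw)]);ey=np.array([-ex[1],ex[0]])
C=np.array([*(key-.064*ey-.045*ex),.034]);a=.2793
X=np.array([*(ex*np.cos(a)),-np.sin(a)]);Y=np.array([*ey,0]);Z=np.cross(X,Y)
M=np.stack([X,Y,Z])
print("catch",C,"tcp in chute (tip +.037)",M@(observe()["tcp_pos"]+[0,0,.036]-C))
sa=lambda x,y:(325+(x+.5)/10-.5,195+(y+.5)/10-.5)
for n,p,z in [("front bottom",(235,460),0.002),("front top edge",(240,373),.022),("left finger tip",(160,500),.01)]:
    o,d=ray(cs,*sa(*p));o2=M@(o-C);d2=M@d;print(n,o2+d2*(z-o2[2])/d2[2])
s=capture("scene");print(observe()["time"],observe()["contact_force"])
cv2.imwrite("pics/s10.png",cv2.resize(s[205:255,325:375],None,fx=12,fy=12,interpolation=cv2.INTER_CUBIC))
E
```

```text
catch [0.54278067 0.0904303  0.034     ] tcp in chute (tip +.037) [0.04557573 0.03239845 0.01222167]
front bottom [0.02870122 0.01741582 0.002     ]
front top edge [0.01672498 0.01617435 0.022     ]
left finger tip [0.05118212 0.00368982 0.01      ]
6.75 [-4.85076779 -1.78751073 20.9017831 ]
```

View pics/s10.png

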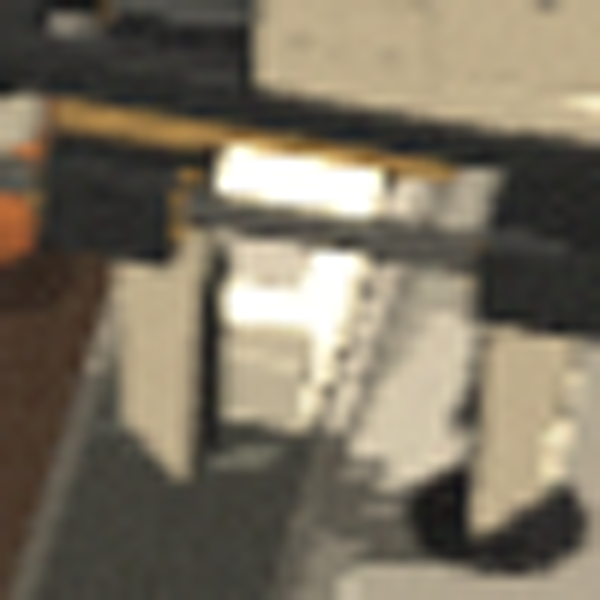

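```bash
python3 - <<'E'
from h import *
f=[capture("scene")[205:255,325:375].astype(int)]
for i in range(10):
    f.append(capture("scene")[205:255,325:375].astype(int))
    print(observe()["time"],observe()["contact_force"].round(2),observe()["tcp_pos"].round(4),np.abs(f[-1]-f[0]).max(),np.abs(f[-1]-f[0]).mean().round(2))
w=capture("wrist");cv2.imwrite("pics/w11.png",cv2.resize(w[270:315,300:420],None,fx=6,fy=6,interpolation=cv2.INTER_CUBIC))
E
```

```text
6.85 [-4.48 -3.9  21.5 ] [ 0.5928  0.1183 -0.0028] 12 1.97
6.9 [-5.04 -1.8  20.75] [ 0.5928  0.1183 -0.0028] 12 1.98
6.95 [-3.75 -1.21 20.98] [ 0.5928  0.1183 -0.0028] 12 1.98
7.0 [-4.95 -2.61 20.06] [ 0.5928  0.1183 -0.0028] 14 1.95
7.05 [-4.97 -3.05 20.95] [ 0.5928  0.1183 -0.0028] 13 1.98
7.1 [-4.69 -3.45 20.77] [ 0.5928  0.1183 -0.0028] 13 1.94
7.15 [-4.35 -2.08 19.51] [ 0.5928  0.1183 -0.0028] 13 1.98
7.2 [-5.44 -3.21 20.08] [ 0.5928  0.1183 -0.0028] 12 1.96
7.25 [-4.77 -2.46 21.43] [ 0.5927  0.1183 -0.0028] 11 1.96
7.3 [-4.82 -2.32 21.99] [ 0.5927  0.1183 -0.0028] 12 1.96
```

View pics/w11.png

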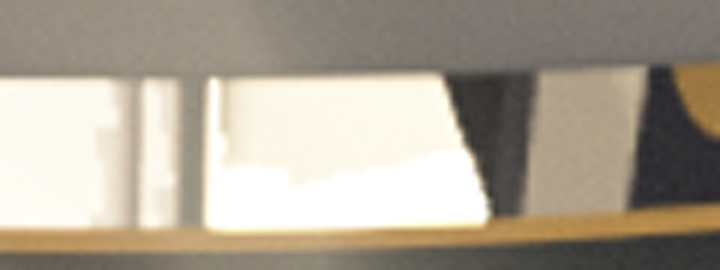

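Request:
apply_moves(plan=[{"claw": -0.2,"linear": [0.0012,0.0,0.0015],"roll": 0},{"claw": -0.2,"linear": [0.0012,0.0,0.003],"roll": 0},{"claw": -0.2,"linear": [0.0012,0.0,0.0045],"roll": 0},{"claw": -0.2,"linear": [0.0012,0.0,0.005],"roll": 0},{"claw": -0.2,"linear": [0.0012,0.0,0.005],"roll": 0},{"claw": -0.2,"linear": [0.0012,0.0,0.005],"roll": 0}])

```text
time: 7.95
tcp_pos: [0.5919, 0.1186, -0.0022]
tcp_rot: [-0.035, 0.709, -0.032, -0.703]
contact_force: [6.6, -2.2, 10.5]
opening: 0.055
```

```bash
python3 - <<'E'
from h import *
s=capture("scene");o=observe();print(o["time"],o["contact_force"].round(2),o["tcp_pos"])
a=cv2.imread("pics/s9.png")[200:560,50:320];b=cv2.resize(s[195:255,325:400],None,fx=10,fy=10,interpolation=cv2.INTER_LANCZOS4)[200:560,50:320]
cv2.imwrite("pics/c12.png",np.hstack([a,b]))
for i in range(8): capture("scene")
s2=capture("scene");print(np.abs(s2[205:255,325:375].astype(int)-s[205:255,325:375]).max(),observe()["contact_force"].round(2),observe()["tcp_pos"])
E
```

```text
8.0 [ 6.1  -2.76 10.49] [ 0.59188061  0.11861225 -0.00226664]
44 [ 6.07 -1.82  9.6 ] [ 0.59186914  0.11862404 -0.00225589]
```

View pics/c12.png

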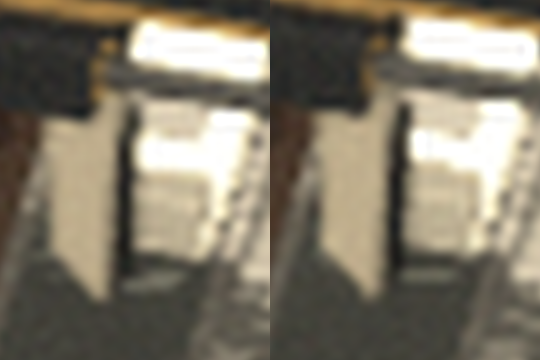

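```bash
python3 - <<'E'
from h import *
fs=[]
for i in range(6):
    fs.append(capture("scene").astype(int)); 
    d=np.abs(fs[-1]-fs[0]).max(2)[200:260,320:400];print(d.max(),(d>20).sum(),np.argwhere(d>20)[:4].tolist())
o=observe();print(o["time"],o["contact_force"].round(2),o["tcp_pos"],o["joint_vel"].round(4))
cv2.imwrite("pics/s13.png",cv2.resize(fs[-1][195:255,325:400].astype(np.uint8),None,fx=10,fy=10,interpolation=cv2.INTER_LANCZOS4))
E
```

```text
0 0 []
29 1 [[9, 26]]
13 0 []
16 0 []
14 0 []
26 1 [[9, 26]]
8.75 [ 5.44 -2.29 10.31] [ 0.59192298  0.11860462 -0.00223766] [ 0.0003  0.     -0.0014 -0.0001  0.0003  0.0005 -0.0014]
```

View pics/s13.png

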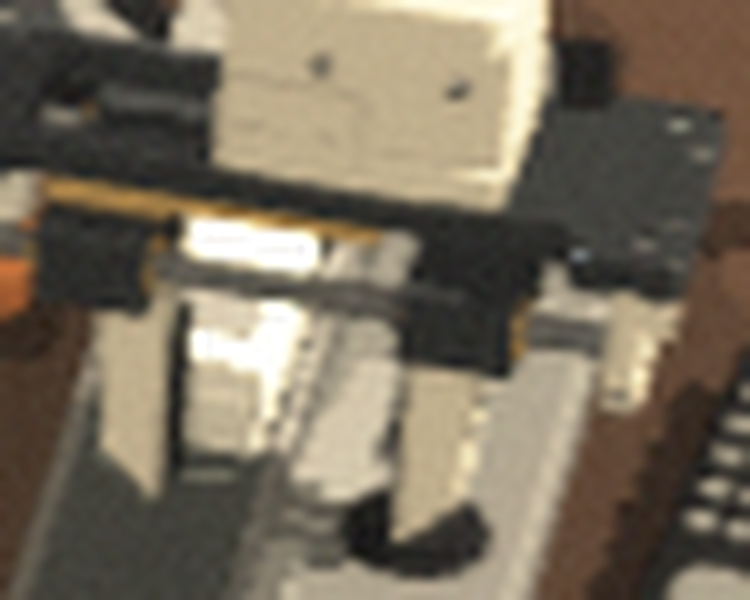

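```bash
python3 -c "
from bench import *
print(sign_off()); o=observe(); print(o['time'],o['contact_force'],o['tcp_pos'])"
```

```text
the job is handed in; nothing more can be done
None
the job is handed in; nothing more can be done
```

I pressed the eject key with one finger. The other finger was already standing in the chute, so the released pack ran into it and stopped there. I handed the job in with the key held down, at about 9 s of the 29 s allowed. `sign_off()` returned no verdict.

**Last checks**
- **Key:** the finger was still pushing on it with about 10 N, more than the 6 N its spring takes at the stop. It is therefore most likely at or near the hard stop.
- **Pack:** it had moved about 25–33 mm down the chute, putting its centre at roughly x = 0 to 0.006. It stayed still in repeated pictures taken over about 0.75 s.

**What disagreed or stayed unproven**
- **Fingertip height:** seen in the cameras, the fingertips ended about 37 mm above the reported TCP, so I pressed by force and vision instead of by the TCP height.
- **Gap to the finger:** my picture estimate puts the pack's front 3–7 mm short of the finger's face. That is about the measurement error, but it does not show that they touch.
- **Contact test:** I tried to nudge the finger 5 mm uphill to prove contact, but it moved only 1 mm, probably held by friction on the key. Contact with the pack is therefore inferred from the pack resting still on a slippery slope.
- **Bystanders:** I planned the path clear of them and saw none disturbed in the close-up pictures. I did not measure their positions again at the end.

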